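Lever up a computer's hinged cover and hold it at the service mark

TASK

Pick up the flat pry bar from the repair mat, put its blade into the notch under the free edge of the computer's closed cover and lever the cover off its spring catches. Raise the cover on the blade until the case rim lies within the dark band on the cover's curved stay (cover 40 degrees open, give or take 5; never past 60 degrees, the fan lead is short), and finish while still holding it there, carried only by the pry bar in your grip, so that a colleague can work inside. Leave the other tools and things where they are.

Things in the scene. Friction and masses are not known exactly. Their poses are not given: they have to be found in the camera images.
- case: Compact desktop computer lying on its side, fixed to the bench: light grey steel box 240 mm (its x) by 300 mm (its y), rim 96 mm high, walls 4 mm; black plastic bezel 14 mm thick on its +y face. Origin: centre of its underside, z up. Cover hinge along its +x side; its -x side is the opening side and faces roughly world +y (yaw -90 degrees, give or take 20)
- notch (a point): Centre of the pry notch's mouth, on the outer face of the opening (-x) wall, mid length, 92 mm above the bench. Cut-out 60 mm long, 8 mm high: floor (lowered wall rim) at 88 mm, ceiling (underside of the shut cover) at 96 mm. The blade goes in level along the case's +x; 85 mm of free depth behind it, then the cover's fan. Axes as the case's
- rim (a point): Point on the rim above the bezel wall, 20 mm from the case's middle towards the hinge, where the cover's curved stay rises out of the case just inside that wall: a bright metal strip 12 mm wide, bent at 100 mm radius about the hinge line, with a dark rubber band on it from 35 to 45 degrees. Shut, the stay is hidden inside
- cover_edge (a point): Middle of the cover's free edge, at its underside; when shut, 4 mm above the notch point. The cover is a dark grey sheet-steel panel 240 (hinge to free edge) by 300 by 4 mm, about 0.4 kg, lying on the rim, flush all round, with no handle; a fan 80 mm square and 16 mm deep hangs under it, from 85 mm in from the free edge. Axes turn with the cover; shut, they are the case's
- hinge_line (a point): Point on the cover's hinge line (along the case's y), at mid length: 120 mm along the case's +x from the case's origin, 96 mm above the bench. The cover swings about it
- cover (a joint): Opening angle of the cover, rad: 0 shut, grows as the free edge rises; 0.70 (40 degrees) has the middle of the stay's dark band at the rim, 0.61 and 0.79 its ends. The hinge is free: the cover falls shut (about 2 N at the free edge). Two spring catches inside the opening wall, 90 mm either side of the notch, need about 4 N more until the free edge is some 5 mm up
- pry_bar: Pry bar, the only tool with a wide flat blade: black rubber handle 110 mm long (its x), 18 mm wide and high; flat steel blade 20 mm wide, 3 mm thick on the +x end, tip 120 mm from the origin, mid-plane 9 mm above the underside. Origin: centre of the handle's underside. 90 g, balances 30 mm ahead of the origin. Lies on the 3 mm mat, tip roughly to world -y, in one of three places side by side
- blade_tip (a point): Middle of the blade's tip edge, at half the blade's thickness
- screwdriver: Bystander: screwdriver with black round handle and thin round shaft, 200 mm long, 26 mm thick, on the mat beside the pry bar. Origin: centre of its underside; x towards the tip
- brush: Bystander: black flat cleaning brush, 180 mm long, 12 mm high, 28 mm wide head with grey bristles, on the mat beside the pry bar. Origin: underside, 95 mm from the handle's end; x towards the bristles
- memory: Bystander: green memory module, 133 by 30 by 4 mm, on the mat. Origin: centre of its underside
- screw_dish: Bystander: round steel screw dish, 72 mm across, 18 mm high, on the mat. Origin: centre of its underside
- phone: Bystander: black phone, 148 by 72 by 9 mm. Origin: centre of its underside
- multimeter: Bystander: yellow multimeter, 180 by 88 mm, 47 mm high. Origin: centre of its underside
- solder_reel: Bystander: upright reel of solder, 60 mm across, 45 mm high, on the mat. Origin: centre of its underside
- flux: Bystander: small white bottle, 34 mm across, 75 mm high. Origin: centre of its underside
Mind the look-alikes: they are no part of the job. Leave any red or white look-alike of the pry_bar alone.

How it is judged:
By the outcome, as a careful person would: the job done as asked, in the order asked, and still so for the second after the job is handed in, while the arm keeps its last pose, push and grip.
It also fails if it takes over 51 s, if anything falls off the work surface, if the arm or the gripper's body presses on something with over 40 N, if the wrist force passes 120 N, or if a joint passes its speed limit or range.

ROBOT

A 6-joint arm with a two-finger parallel gripper is mounted at the origin on the work surface. World frame = base frame: x ahead of the robot, y to its left, z up, the work surface at z = 0. Lengths are in m, angles in rad, forces in N, time in s.
With the tool pointing down it reaches from about 0.425 to 0.95 m from the base axis. Payload 14.7 kg.
Tool frame: the origin (TCP) lies at the very end of the fingers, on their centre line; the grasp point (between the pads) lies robot.pinch_z behind it (robot.pinch_z is the distance from the TCP to the grasp point, in m); z points along the fingers, y is the line along which they close (so a half turn about z gives the same grasp; the last joint's range is limited). The gripper opens to 85 mm and grips with 20 to 120 N. Pads are 22 mm wide; open, the fingers measure 114 mm over their backs; the gripper's body (76 mm by 85 mm) begins 54 mm behind the grasp point. The pads swing forward as they close: fully open they stand 13 mm farther back than shut.
Start: joints at [1.236, 0.48, 1.596, -0, 1.065, -0.047], TCP at [0.184, 0.623, 0.231] pointing down, gripper open.
Joint ranges: [-2.75, 2.75], [-0.82, 2.05], [0.23, 2.67], [-1.56, 4.7], [0.09, 2.69], [-2.92, 2.92]. Speed limits (rad/s): [1.89, 1.89, 2.39, 3.01, 3.01, 3.01].

INTERFACE

Orientations are given as a unit quaternion [w, x, y, z].
In Python, from rig import robot gives the robot as it stands.
- The arm moves only by the shell command python3 -m pendant 'ROWS' [FORCE]. ROWS is a JSON object of lists of equal length, an entry for each row: "dp": the shift along the tool's x, y, z in mm, a list of three; "twist": the turn, a rotation vector about the tool's x, y, z in degrees, a list of three; "gripper": the finger opening in mm, from 0 to 85.4. In form: {"dp": [[dx, dy, dz], ...], "twist": [[ax, ay, az], ...], "gripper": [gripper, ...]}. A call has 1 to 5 rows; each row shifts and turns the commanded pose from where the row before left it, along the tool's axes as they then stand; what a row does not reach is not made up. A row lasts 1/8 s, in which the tool goes at most 62.5 mm and 10.7 degrees, less where a joint would pass 70% of its speed; a pose out of reach is approached as far as the arm can. A call is refused whole if a number of a shift passes 62.5 or a number of a turn 10.7, either way. A call with a gripper value outside its range is refused whole. The fingers move at their own pace and stop on an object; FORCE is the grip in N (left out, the last holds). Time passes only in rows, so rows that do not move let the fingers close. It gives the time, the measured TCP pose, the force, the opening and the grip force at its end, in the units of the state.
- robot.observe(): the state, without advancing time (a new reading comes with each control period).
- robot.camera(name): name is "scene" or "top" or "wrist"; returns (picture, depth): 480x640x3 uint8, red, green, blue; 480x640 float32, m along the optical axis (not along the pixel's ray), 0 where there is no reading.
- robot.camera_info(name): a dict with "vertical_fov" (degrees; the focal length in pixels is half the picture's height over the tangent of half this angle, whatever the lens; pixels are square), "cx", "cy" (the principal point, pixels), "dist" ([k1, k2, p1, p2, k3] as OpenCV has them; the pictures are not rectified), "rvec" (rotation vector, rad) and "tvec" (3), from world to camera coordinates, as OpenCV has them. Camera axes: x right, y down, z forward; pixel columns grow to the right and rows downward; lengths in m; the calibration is good to about 2 mm. A picture is of the moment at which its call begins: read the wrist's pose just before it. camera_info takes no time and is no camera call; for the wrist camera it gives the pose at the moment of the call.
- robot.hand_in(): hands the job in; it is judged then, once.
The state is a dict: "clock": time; "joint_positions": joint angles; "joint_velocities": joint speeds; "joint_torque": joint torques, N m; "tcp_pos": TCP position; "tool_rot": TCP orientation; "force": force on the tool from outside, world axes, zero at the start; "moment": the same for the moment, N m; "opening": opening from 0.0 (shut) to 1.0 (fully open); "finger_force": force on a finger pad.
Only numpy, scipy, OpenCV 4.12 (cv2) and the standard library are available. Lean on these libraries where they do the work, as an engineer would, in place of code of your own. Each camera call takes 0.05 s, during which the arm holds its last target. There are 200 camera calls.

## Working session

There is one attempt and no reset: what is moved stays moved. The work goes in short steps, Python scripts to look and compute and a shell command to move; the robot and the scene stay as the last step left them, time stands still between calls to the robot, and variables do not carry over. Pictures are saved under pics/ and viewed, at most 10 in all, crops included, and the job is handed in when it is done.

```bash
ls; mkdir -p pics; python3 - <<'E'
from rig import robot
import cv2
print(robot.pinch_z); print(robot.observe())
for n in("top","scene"):
    p,d=robot.camera(n); cv2.imwrite(f"pics/{n}0.png",p[:,:,::-1]); 
    import numpy as np; np.save(f"pics/{n}0.npy",d)
    print(robot.camera_info(n))
E
```

```text
pics
0.0187
{'clock': 0.0, 'joint_positions': array([ 1.23644137e+00,  4.80842307e-01,  1.59690211e+00, -8.71222810e-06,
        1.06508747e+00, -4.66041401e-02]), 'joint_velocities': array([-0.00033402,  0.0002894 , -0.00010325,  0.00012552,  0.00053733,
       -0.00044998]), 'joint_torque': array([ 2.30554833e-03, -9.50616002e+01, -4.30191886e+01, -1.03763261e-04,
        1.20196264e-02, -1.04110359e-05]), 'tcp_pos': array([0.18431224, 0.62287497, 0.23065507]), 'tool_rot': array([-1.13571264e-04,  1.43377431e-01,  9.89667888e-01, -6.09131391e-04]), 'force': array([ 0.13438398, -0.31503218,  0.69722009]), 'moment': array([-0.04947494, -0.01765555, -0.060058  ]), 'finger_force': 0.0, 'opening': 0.9991789960850055}
{'vertical_fov': 52.659653540313954, 'cx': 319.08183613631473, 'cy': 240.39677821975866, 'dist': array([-0.06031141,  0.        ,  0.        ,  0.        ,  0.        ]), 'rvec': array([ 2.12603887, -2.1412268 ,  0.21580398]), 'tvec': array([0.02405218, 0.49607763, 1.26881438])}
{'vertical_fov': 46.53145460012832, 'cx': 319.60669247070484, 'cy': 221.66680961276109, 'dist': array([-0.05329048,  0.        ,  0.        ,  0.        ,  0.        ]), 'rvec': array([ 1.99089391,  0.97220804, -0.50947059]), 'tvec': array([-0.31578935, -0.13040512,  1.54477958])}
```

View pics/top0.png

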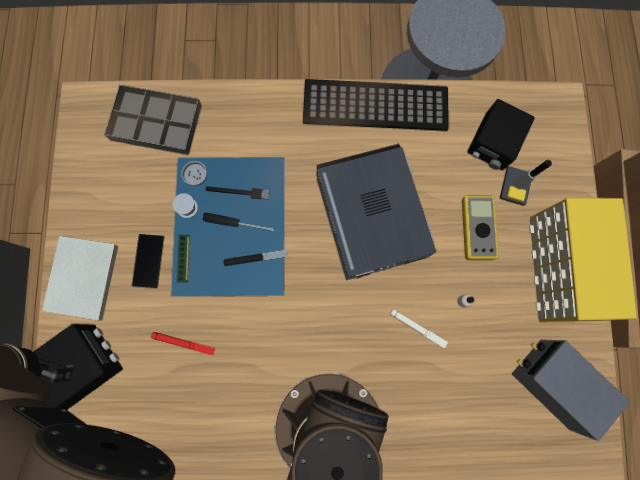

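View pics/scene0.png

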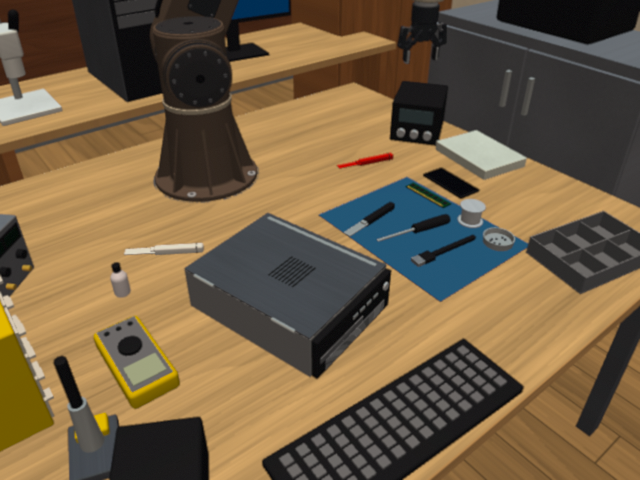

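The top view shows the pry bar with its flat blade at about (225,262)→(287,254). The screwdriver and brush are above it. The case is at (317,165), (400,146), (435,255), (350,278), with the opening side on the left facing the mat. The scene view agrees. Next I'll enlarge both objects to measure them.

```bash
cat > h.py <<'E'
import numpy as np, cv2
from rig import robot
def K(i):
    f=240/np.tan(np.radians(i["vertical_fov"]/2)); return np.array([[f,0,i["cx"]],[0,f,i["cy"]],[0,0,1]])
def ray(i,uv):
    R=cv2.Rodrigues(np.array(i["rvec"]))[0]; n=cv2.undistortPoints(np.array(uv,float).reshape(-1,1,2),K(i),np.array(i["dist"])).reshape(-1,2)
    return -R.T@np.array(i["tvec"]), np.c_[n,np.ones(len(n))]@R
def at_z(i,uv,z):
    c,d=ray(i,uv); return c+d*((z-c[2])/d[:,2])[:,None]
def at_d(i,uv,dep):
    c,d=ray(i,uv); uv=np.array(uv,int).reshape(-1,2); return c+d*dep[uv[:,1],uv[:,0]][:,None]
def proj(i,P): return cv2.projectPoints(np.array(P,float).reshape(-1,1,3),np.array(i["rvec"]),np.array(i["tvec"]),K(i),np.array(i["dist"]))[0].reshape(-1,2)
E
python3 - <<'E'
from h import *
p=cv2.imread("pics/top0.png"); d=np.load("pics/top0.npy"); i=robot.camera_info("top")
a=cv2.resize(p[235:285,215:295],(800,500),interpolation=cv2.INTER_CUBIC)
cv2.imwrite("pics/bar.png",a)
b=cv2.resize(p[135:285,305:445],None,fx=4,fy=4,interpolation=cv2.INTER_CUBIC); cv2.imwrite("pics/case.png",b)
V,U=np.mgrid[130:290,300:450]; uv=np.c_[U.ravel(),V.ravel()]; P=at_d(i,uv,d)
m=(abs(P[:,2]-.1)<.012); print(m.sum(),P[m].mean(0),np.median(P[m,2]))
print(cv2.minAreaRect(P[m][:,:2].astype(np.float32)*1000), cv2.boxPoints(cv2.minAreaRect(P[m][:,:2].astype(np.float32)*1000)))
V,U=np.mgrid[245:275,220:292]; uv=np.c_[U.ravel(),V.ravel()]; P=at_d(i,uv,d); m=P[:,2]>.009
print(m.sum(),np.percentile(P[m,2],[5,50,95])); print(cv2.fitLine(P[m][:,:2].astype(np.float32),cv2.DIST_L2,0,.01,.01).ravel(),P[m].min(0),P[m].max(0))
E
```

```text
10381 [ 0.56963983 -0.12721929  0.09975704] 0.09989353454908367
((574.761962890625, -128.5269775390625), (318.5672607421875, 242.68838500976562), 15.40308952331543) [[ 388.96967   -53.84836 ]
 [ 453.42963  -287.81964 ]
 [ 760.55426  -203.2056  ]
 [ 696.0943     30.765686]]
461 [0.0097994  0.01764908 0.02412143]
[0.10015768 0.9949716  0.45021734 0.19422166] [0.25682605 0.04547221 0.0090235 ] [0.48753705 0.29143296 1.33736088]
```

View pics/bar.png

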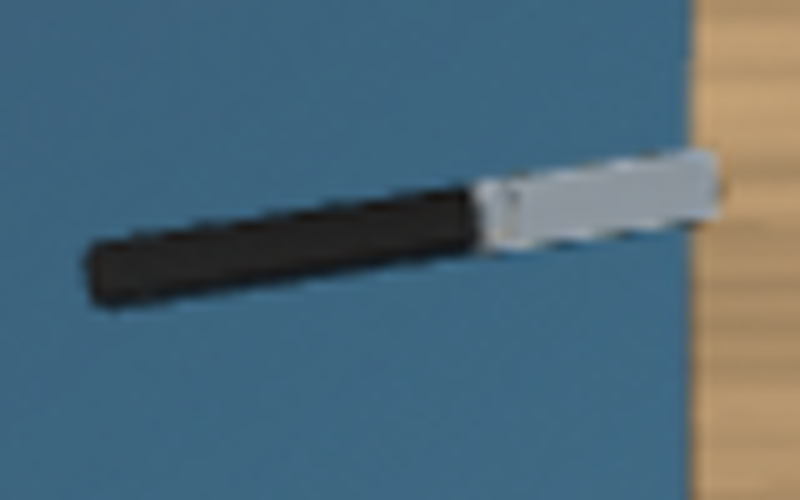

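View pics/case.png

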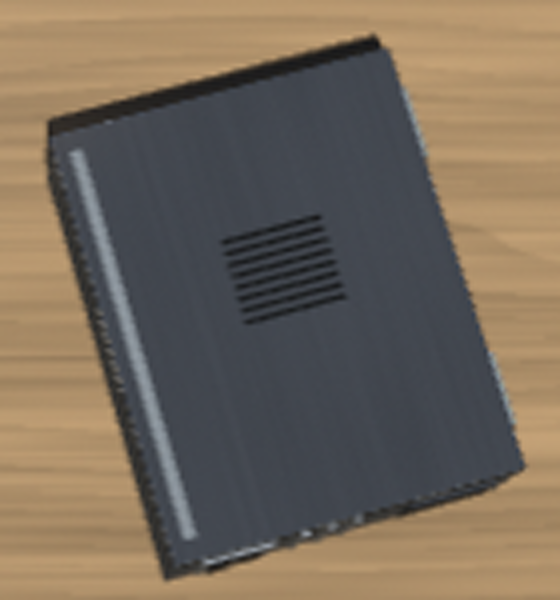

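The bar crop shows the handle end at (224,262.5), handle front at (262.5,256.8) and blade tip at (286.8,253.4) in full-picture pixels. The case crop shows the bezel at the top and the cover's left edge facing the mat, with height and size matching the given values. Next I'll work out the bar's pose, the case pose and the moves.

```bash
python3 - <<'E'
from h import *
from scipy.spatial.transform import Rotation as R
i=robot.camera_info("top"); print("cam",ray(i,[[0,0]])[0])
H=at_z(i,[[224,262.5],[262.5,256.8]],.019); T=at_z(i,[[287,253.4]],.0135)[0]
print(H,T,np.linalg.norm(H[1]-H[0]),np.linalg.norm(T-H[0]))
u=(T-H[0])[:2]; u/=np.linalg.norm(u); print("bar yaw",np.degrees(np.arctan2(u[1],u[0])))
o=T[:2]-u*.120; print("origin",o, (H[0]+H[1])[:2]/2,"grasp",o+u*.025)
# case corners, cover height .1
c=np.array([[50,138],[385,47],[524,467],[165,577]])/4+[305,135]
C=at_z(i,c,.1)[:,:2]; print(C); print([np.linalg.norm(C[k]-C[k-1]) for k in range(4)],C.mean(0))
s=robot.observe(); q=s["tool_rot"]; M=R.from_quat(np.r_[q[1:],q[0]]).as_matrix(); print(M.round(3))
g=o+u*.025
print("shift in tool axes",M.T@(np.r_[g,.005]-s["tcp_pos"])*1000, "bar dir in tool",M.T@np.r_[u,0])
E
```

```text
cam [0.25682605 0.04547221 1.33736088]
[[0.44097601 0.28103026 0.019     ]
 [0.45618736 0.17573415 0.019     ]] [0.46612222 0.108802   0.0135    ] 0.10638917210690653 0.17414119568342276
bar yaw -81.69321608125252
origin [0.44878542 0.22754304] [0.44858168 0.22838221] grasp [0.45239725 0.20280533]
[[ 0.67872894  0.02411666]
 [ 0.74314864 -0.20352145]
 [ 0.45437851 -0.28273283]
 [ 0.38452708 -0.04713708]]
[np.float64(0.3027075046976701), np.float64(0.23657768930614775), np.float64(0.29943719090177434), np.float64(0.24573274734425685)] [ 0.56519579 -0.12731867]
[[-0.959  0.284 -0.   ]
 [ 0.284  0.959 -0.001]
 [ 0.    -0.001 -1.   ]]
shift in tool axes [-376.30015147 -326.51528262  226.04997143] bar dir in tool [-0.4194231  -0.90779038  0.00094599]
```

```bash
T='[0,0,0]'
python3 -m pendant '{"dp":[[-37,-32,0],[-37,-32,0],[-37,-32,0],[-37,-32,0],[-37,-32,0]],"twist":[[0,0,0],[0,0,0],[0,0,0],[0,0,0],[0,0,0]],"gripper":[85,85,85,85,85]}' 100
python3 -m pendant '{"dp":[[-37,-32,0],[-37,-32,0],[-37,-32,0],[-37,-32,0],[-43,-39,0]],"twist":[[0,0,0],[0,0,0],[0,0,0],[0,0,0],[0,0,0]],"gripper":[85,85,85,85,85]}'
python3 -m pendant '{"dp":[[0,0,20],[0,0,20],[0,0,20],[0,0,20],[0,0,0]],"twist":[[0,0,10],[0,0,10],[0,0,10],[0,0,10],[0,0,10]],"gripper":[60,50,50,50,50]}'
python3 -m pendant '{"dp":[[0,0,0],[0,0,0],[0,0,0]],"twist":[[0,0,10],[0,0,5],[0,0,0]],"gripper":[50,50,50]}'
cat > w.py <<'E'
from h import *
from scipy.spatial.transform import Rotation as R
def M():
    q=robot.observe()["tool_rot"]; return R.from_quat(np.r_[q[1:],q[0]]).as_matrix()
E
python3 - <<'E'
from w import *
s=robot.observe(); m=M(); print(s["clock"],s["tcp_pos"],s["joint_positions"].round(2)); print(m.round(3))
b=np.radians(-81.7); u=np.array([np.cos(b),np.sin(b),0]); print(m.T@u, m.T@(np.array([.4524,.2028,.005])-s["tcp_pos"])*1000)
i=robot.camera_info("wrist"); p,d=robot.camera("wrist"); np.save("pics/w1.npy",d); cv2.imwrite("pics/w1.png",p[:,:,::-1])
o=np.array([.4488,.2275,0]); print(proj(i,[o-u*.055+[0,0,.021],o+u*.055+[0,0,.021],o+u*.12+[0,0,.012]]))
E
```

```text
clock: 0.72
tcp_pos: [0.3169, 0.4158, 0.2311]
tool_rot: [-0.0, 0.143, 0.99, -0.0]
force: [0.6, 0.2, 0.3]
opening: 0.995
finger_force: 0.0
clock: 1.35
tcp_pos: [0.4527, 0.2018, 0.2312]
tool_rot: [-0.0, 0.143, 0.99, 0.0]
force: [1.3, 1.1, -0.0]
opening: 0.996
finger_force: 0.0
clock: 1.98
tcp_pos: [0.4511, 0.2025, 0.1497]
tool_rot: [-0.001, 0.551, 0.835, -0.001]
force: [0.5, -0.4, -0.0]
opening: 0.588
finger_force: 0.0
clock: 2.35
tcp_pos: [0.452, 0.2029, 0.1511]
tool_rot: [-0.0, 0.652, 0.758, -0.0]
force: [0.1, -0.1, -0.2]
opening: 0.585
finger_force: 0.0
2.35 [0.45203203 0.20293382 0.15113356] [ 0.36  0.37  2.03 -0.    0.74  0.21]
[[-0.149  0.989 -0.   ]
 [ 0.989  0.149 -0.   ]
 [-0.    -0.    -1.   ]]
[-9.99991128e-01 -4.21130755e-03  9.63300326e-05] [ -0.17316354   0.40502369 146.13342369]
[[324.45479169 106.805512  ]
 [323.77953045 265.02790773]
 [323.43884172 338.09695331]]
```

View pics/w1.png

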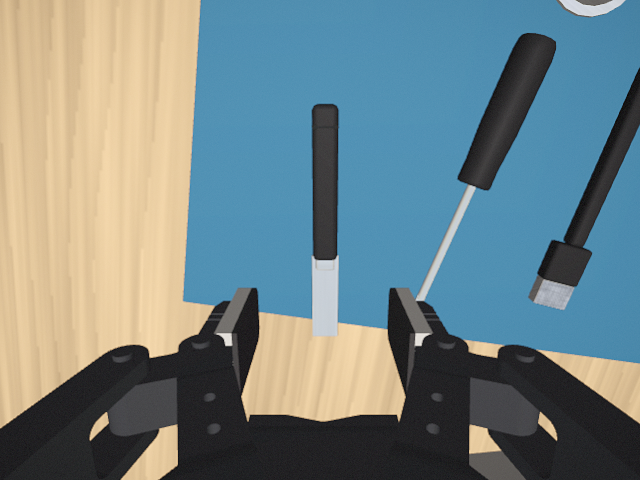

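The wrist view shows the pry bar upright at column 325: handle rows 104–259, tip at row 336. That is 2–3 mm from the prediction, so the fingers straddle it and clear the screwdriver. Going down to grip.

```bash
python3 -m pendant '{"dp":[[0,0,45],[0,0,45],[0,0,36],[0,0,15],[0,0,5]],"twist":[[0,0,0],[0,0,0],[0,0,0],[0,0,0],[0,0,0]],"gripper":[42,42,42,42,42]}' 110
python3 -m pendant '{"dp":[[0,0,0],[0,0,0],[0,0,0],[0,0,0],[0,0,0]],"twist":[[0,0,0],[0,0,0],[0,0,0],[0,0,0],[0,0,0]],"gripper":[30,15,5,5,5]}' 110
```

```text
clock: 3.02
tcp_pos: [0.4521, 0.203, 0.005]
tool_rot: [-0.0, 0.652, 0.758, -0.0]
force: [-0.7, 0.5, -0.1]
opening: 0.49
finger_force: 0.0
clock: 3.65
tcp_pos: [0.453, 0.2033, 0.0067]
tool_rot: [0.001, 0.653, 0.758, 0.001]
force: [-1.8, -0.4, 11.1]
opening: 0.178
finger_force: 107.8
```

```bash
python3 -m pendant '{"dp":[[0,0,-10],[0,0,-40],[0,0,-50],[0,0,-38],[0,0,0]],"twist":[[0,0,0],[0,0,0],[0,0,0],[0,0,0],[0,0,0]],"gripper":[5,5,5,5,5]}' 120
python3 -m pendant '{"dp":[[0,0,0]],"twist":[[0,0,0]],"gripper":[5]}'
python3 - <<'E'
from w import *
s=robot.observe(); m=M(); print(s["tcp_pos"],s["force"],s["moment"]); print(m.round(4))
for n in ("wrist","scene"):
    i=robot.camera_info(n); p,d=robot.camera(n); np.save(f"pics/{n}2.npy",d); cv2.imwrite(f"pics/{n}2.png",p[:,:,::-1])
    t=s["tcp_pos"]; u=-m[:,0]
    pts=[t+m[:,2]*-.0053+u*k for k in (-.08,.03,.095)]; print(n,proj(i,pts))
    if n=="scene":
        c=proj(i,pts).mean(0).astype(int); x,y=max(c[0]-70,0),max(c[1]-50,0); print(x,y)
        cv2.imwrite("pics/s2c.png",cv2.resize(p[y:y+100,x:x+133,::-1],None,fx=6,fy=6,interpolation=cv2.INTER_CUBIC))
    else: 
        # blade points from depth
        V,U=np.mgrid[280:400,300:350]; uv=np.c_[U.ravel(),V.ravel()]; P=at_d(i,uv,d); Q=(P-t)@m
        k=(abs(Q[:,1])<.008)&(Q[:,0]<-.03)&(Q[:,0]>-.13)&(abs(Q[:,2])<.03); print(k.sum()); 
        for a in np.arange(-.12,-.03,.01):
            kk=k&(abs(Q[:,0]-a)<.005); print(a.round(3),kk.sum(),np.median(Q[kk,2]) if kk.any() else 0)
E
```

```text
clock: 4.28
tcp_pos: [0.454, 0.2037, 0.1469]
tool_rot: [0.002, 0.653, 0.758, 0.003]
force: [0.1, 0.1, -0.9]
opening: 0.174
finger_force: 117.8
clock: 4.4
tcp_pos: [0.452, 0.2029, 0.1436]
tool_rot: [0.0, 0.653, 0.758, 0.0]
force: [-0.6, -0.1, -1.6]
opening: 0.173
finger_force: 117.8
[0.45200096 0.20294145 0.14355571] [-0.62455502 -0.07512835 -1.60792027] [ 0.02848484 -0.00487635  0.05545943]
[[-1.481e-01  9.890e-01  5.000e-04]
 [ 9.890e-01  1.481e-01  2.000e-04]
 [ 1.000e-04  5.000e-04 -1.000e+00]]
wrist [[323.49435988  86.29640661]
 [323.60800195 378.78986601]
 [323.65650638 504.93710398]]
510
-0.12 0 0
-0.11 0 0
-0.1 0 0
-0.09 0 0
-0.08 0 0
-0.07 0 0
-0.06 0 0
-0.05 0 0
-0.04 112 -0.006570988737370009
scene [[394.83815277 156.33196956]
 [365.21242358 172.77042431]
 [346.15448814 183.35005834]]
298 120
```

View pics/s2c.png

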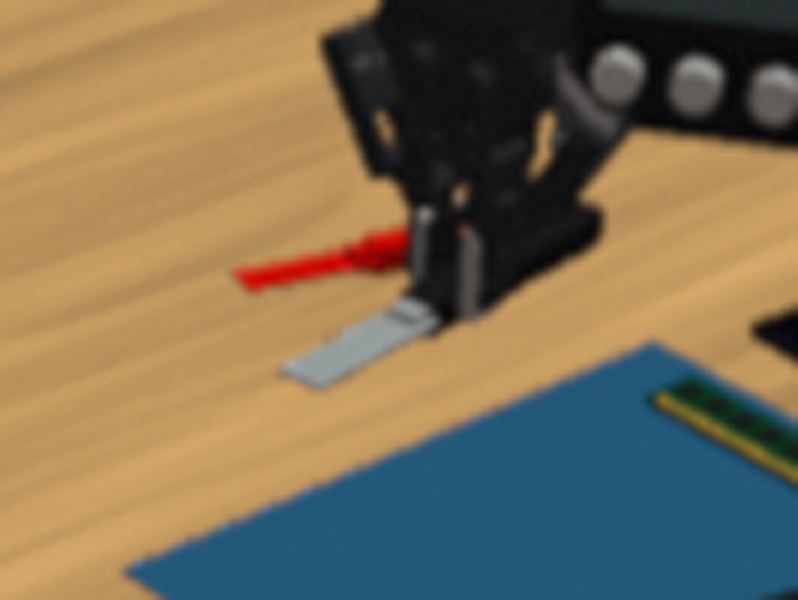

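View pics/wrist2.png

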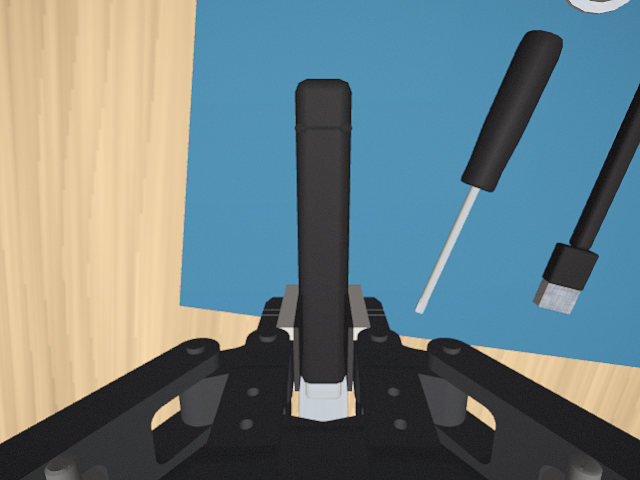

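The scene crop shows the blade tip at about (348,183), as predicted, with the bar straight and centred in the fingers. I'll check its level against the handle's depth in the wrist view.

```bash
python3 - <<'E'
from w import *
s=robot.observe(); m=M(); t=s["tcp_pos"]; i=robot.camera_info("wrist"); d=np.load("pics/wrist2.npy")
V,U=np.mgrid[70:430,290:360]; uv=np.c_[U.ravel(),V.ravel()]; P=at_d(i,uv,d); Q=(P-t)@m
for a in np.arange(-.045,.095,.01):
    kk=(abs(Q[:,1])<.006)&(Q[:,2]<.02)&(abs(Q[:,0]-a)<.005); print(a.round(3),kk.sum(),np.median(Q[kk,2])*1000 if kk.any() else 0)
k=(abs(Q[:,1])<.006)&(abs(Q[:,2])<.03); print(Q[k,0].max(),Q[k,0].min())
# target: blade tip 25 mm outside the notch, level at 92
y=np.radians(-74.7); ex=np.array([np.cos(y),np.sin(y),0]); N=np.array([.567,-.129,.092])-.12*ex; print("notch",N)
b=m.T@ex; print("yaw turn about tool z, deg",np.degrees(np.arctan2(-b[1],-b[0])))
print("t target hi", N-ex*(.025+.092))
E
```

```text
-0.045 523 -6.392417534220001
-0.035 423 -10.485499310653259
-0.025 565 -13.323250235855431
-0.015 748 -13.90509885932869
-0.005 810 -13.906233551053822
0.005 1396 -14.350241535239736
0.015 1063 -14.056399025645073
0.025 965 -13.891769130710463
0.035 1046 -13.88785142560986
0.045 1080 -13.801640464250116
0.055 1178 -13.853013548700638
0.065 1354 -13.940433490072575
0.075 1301 -13.741355253089388
0.085 194 -11.948506800524504
0.095 0 0
0.08185310592663524 -0.049317149986008724
notch [ 0.53533523 -0.01325311  0.092     ]
yaw turn about tool z, deg -6.788035175207618
t target hi [0.50446209 0.09960011 0.092     ]
```

```bash
python3 -m pendant '{"dp":[[0,0,0],[-38,8,0],[-38,8,0],[-37.5,7.3,0],[0,0,0]],"twist":[[0,0,-6.8],[0,0,0],[0,0,0],[0,0,0],[0,0,0]],"gripper":[5,5,5,5,5]}' 120
python3 -m pendant '{"dp":[[0,0,25],[0,0,25],[0,0,6.6],[0,0,0],[0,0,0]],"twist":[[0,0,0],[0,0,0],[0,0,0],[0,0,0],[0,0,0]],"gripper":[5,5,5,5,5]}'
python3 - <<'E'
from w import *
s=robot.observe(); m=M(); t=s["tcp_pos"]; print(t,s["joint_positions"].round(2)); print(m.round(4))
p,d=robot.camera("scene"); i=robot.camera_info("scene"); np.save("pics/s3.npy",d)
tip=t-m[:,0]*.093-m[:,2]*.0049; print("tip",tip)
y=np.radians(-74.7); ex=np.array([np.cos(y),np.sin(y),0]); ey=np.array([-ex[1],ex[0],0]); N=np.array([.567,-.129,.092])-.12*ex
print("tip rel notch (ex,ey,z) mm",(tip-N)@np.c_[ex,ey,[0,0,1]]*1000)
# case top in scene by depth
V,U=np.mgrid[200:380,180:400]; P=at_d(i,np.c_[U.ravel(),V.ravel()],d); k=abs(P[:,2]-.1)<.006
Q=(P[k]-[.567,-.129,0])@np.c_[ex,ey,[0,0,1]]; print(k.sum(),np.percentile(Q,[0.5,1,50,99,99.5],axis=0).round(4),cv2.minAreaRect(P[k][:,:2].astype(np.float32)*1000))
q=proj(i,[tip,N,N+ex*.12]); print(q); c=q[0].astype(int); x,y0=c[0]-66,c[1]-50
cv2.imwrite("pics/s3c.png",cv2.resize(p[y0:y0+100,x:x+133,::-1],None,fx=6,fy=6,interpolation=cv2.INTER_CUBIC)); print(x,y0)
E
```

```text
clock: 5.12
tcp_pos: [0.505, 0.0977, 0.1422]
tool_rot: [-0.0, 0.608, 0.794, -0.001]
force: [0.3, -0.6, -0.9]
opening: 0.172
finger_force: 117.8
clock: 5.75
tcp_pos: [0.505, 0.0999, 0.0873]
tool_rot: [0.0, 0.607, 0.795, 0.0]
force: [0.1, 1.0, -0.3]
opening: 0.177
finger_force: 117.8
[0.50500711 0.09992259 0.08734474] [ 0.14  0.5   2.03  0.    0.61 -0.13]
[[-2.643e-01  9.645e-01  8.000e-04]
 [ 9.645e-01  2.643e-01  1.000e-04]
 [-1.000e-04  8.000e-04 -1.000e+00]]
tip [0.52957933 0.01022801 0.09225376]
tip rel notch (ex,ey,z) mm [-24.167717     0.64413022   0.25376464]
13800 [[-0.2319 -0.147   0.0942]
 [-0.2169 -0.1452  0.0944]
 [ 0.0114  0.0188  0.0997]
 [ 0.1187  0.1576  0.1027]
 [ 0.1202  0.1608  0.1032]] ((548.5657958984375, -35.6163330078125), (317.06744384765625, 437.05120849609375), 15.34931468963623)
[[328.76307651 234.13266423]
 [321.56101662 239.63639117]
 [283.9633938  269.457666  ]]
262 184
```

View pics/s3c.png

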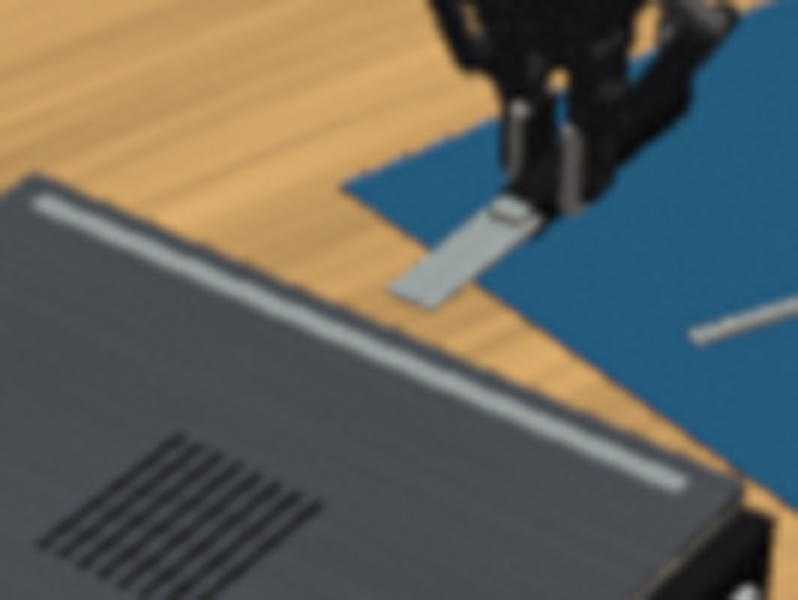

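The blade points square at the middle of the free edge, tip at crop (415,295), about 24 mm out and level with the notch. Inserting now.

```bash
python3 -m pendant '{"dp":[[-16,0,0],[-8,0,0],[-8,0,0],[-8,0,0],[0,0,0]],"twist":[[0,0,0],[0,0,0],[0,0,0],[0,0,0],[0,0,0]],"gripper":[5,5,5,5,5]}' 120
python3 -m pendant '{"dp":[[-10,0,0],[-10,0,0],[-9,0,0],[0,0,0],[0,0,0]],"twist":[[0,0,0],[0,0,0],[0,0,0],[0,0,0],[0,0,0]],"gripper":[5,5,5,5,5]}'
python3 - <<'E'
from w import *
s=robot.observe(); m=M(); t=s["tcp_pos"]; print(t,s["force"],s["moment"],s["joint_positions"].round(2))
y=np.radians(-74.7); ex=np.array([np.cos(y),np.sin(y),0]); ey=np.array([-ex[1],ex[0],0]); N=np.array([.567,-.129,.092])-.12*ex
tip=t-m[:,0]*.093-m[:,2]*.0049
print("tip rel notch",(tip-N)@np.c_[ex,ey,[0,0,1]]*1000)
H=N+ex*.24+[0,0,.004]
# per 5 deg rotation about hinge: dp in tool axes at start of row
print("hinge in tool", m.T@(H-t)*1000)
r=R.from_euler('y',5,degrees=True); c=m.T@(H-t); print("dp per 5deg", (c-r.apply(c))*1000)
r=R.from_euler('y',2,degrees=True); print("dp per 2deg", (c-r.apply(c))*1000)
E
```

```text
clock: 6.42
tcp_pos: [0.5154, 0.0605, 0.0867]
tool_rot: [0.0, 0.607, 0.795, 0.0]
force: [-0.1, 0.4, -0.4]
opening: 0.169
finger_force: 117.8
clock: 7.05
tcp_pos: [0.5228, 0.0331, 0.0867]
tool_rot: [-0.0, 0.607, 0.795, -0.0]
force: [0.3, 0.0, -1.2]
opening: 0.171
finger_force: 117.8
[0.522795   0.03310457 0.08668686] [ 0.25143338  0.01163125 -1.22001398] [-0.01149916  0.03195065  0.03470485] [ 0.01  0.51  2.01  0.    0.62 -0.26]
tip rel notch [44.97654964  0.12913313 -0.41743778]
hinge in tool [-2.88023256e+02 -1.12620421e-01 -9.32644430e+00]
dp per 5deg [-2.83162267e-01  2.71050543e-17 -2.51383708e+01]
dp per 2deg [  0.15003223   0.         -10.0575481 ]
```

```bash
python3 -m pendant '{"dp":[[0,0,-2.3],[0,0,-5],[0,0,-5],[0,0,-5],[0,0,-5]],"twist":[[0,0,0],[0,1,0],[0,1,0],[0,1,0],[0,1,0]],"gripper":[5,5,5,5,5]}' 120
python3 -m pendant '{"dp":[[0,0,-10],[0,0,-10],[0,0,-10],[0,0,0],[0,0,0]],"twist":[[0,2,0],[0,2,0],[0,2,0],[0,0,0],[0,0,0]],"gripper":[5,5,5,5,5]}'
cat > c.py <<'E'
from w import *
import sys
s=robot.observe(); m=M(); t=s["tcp_pos"]; print(s["clock"],t,s["force"].round(2),s["moment"].round(2),s["joint_positions"].round(2))
y=np.radians(-74.7); ex=np.array([np.cos(y),np.sin(y),0]); ey=np.array([-ex[1],ex[0],0]); N=np.array([.567,-.129,.092])-.12*ex
H=N+ex*.24+[0,0,.004]; B=np.c_[ex,ey,[0,0,1]]
tip=t-m[:,0]*.093-m[:,2]*.0049; q=(tip-H)@B
print("tool tilt",np.degrees(np.arctan2(-(m[:,0])@ex*0+m[2,0],-m[:,0]@ex)),"tip angle",np.degrees(np.arctan2(q[2]+.0015,-q[0])),"r",np.hypot(q[0],q[2]),"lat",q[1])
i=robot.camera_info("scene"); p,d=robot.camera("scene"); n=sys.argv[1]
cv2.imwrite(f"pics/{n}.png",cv2.resize(p[120:400,160:460,::-1],None,fx=2,fy=2,interpolation=cv2.INTER_CUBIC))
V,U=np.mgrid[100:400,150:450]; P=at_d(i,np.c_[U.ravel(),V.ravel()],d); Q=(P-H)@B
k=(Q[:,0]>-.2)&(Q[:,0]<-.03)&(abs(Q[:,1])<.13)&(abs(Q[:,1])>.05)&(Q[:,2]>0)&(Q[:,2]<.2)
f=np.polyfit(-Q[k,0],Q[k,2],1); r=abs(Q[k,2]-np.polyval(f,-Q[k,0])); k2=np.where(k)[0][r<.006]; f=np.polyfit(-Q[k2,0],Q[k2,2],1)
print("cover plane deg",np.degrees(np.arctan(f[0])),f[1],k.sum(),len(k2),r.std())
E
python3 c.py s4
```

```text
clock: 7.68
tcp_pos: [0.523, 0.0326, 0.1095]
tool_rot: [-0.028, 0.606, 0.794, 0.022]
force: [-1.1, 1.9, -2.1]
opening: 0.17
finger_force: 118.8
clock: 8.3
tcp_pos: [0.524, 0.0294, 0.1387]
tool_rot: [-0.069, 0.604, 0.792, 0.053]
force: [-0.5, 0.4, -3.7]
opening: 0.171
finger_force: 118.9
8.3 [0.52404122 0.02935221 0.13874472] [-0.49  0.37 -3.65] [-0.16 -0.19  0.01] [-0.12  0.46  1.94  0.22  0.82 -0.54]
tool tilt 9.94403700159098 tip angle 9.77434794881146 r 0.19420005072130225 lat 0.0003557498744801296
cover plane deg 9.967113812789552 0.0031383026906885996 5745 5745 0.0008304745450108701
```

The cover is on the blade at 10° and follows the tool. Continuing up to 40°.

```bash
python3 -m pendant '{"dp":[[0,0,-15],[0,0,-15],[0,0,-15],[0,0,-15],[0,0,-15]],"twist":[[0,3,0],[0,3,0],[0,3,0],[0,3,0],[0,3,0]],"gripper":[5,5,5,5,5]}' 120
python3 -m pendant '{"dp":[[0,0,-15],[0,0,-15],[0,0,-15],[0,0,0],[0,0,0]],"twist":[[0,3,0],[0,3,0],[0,3,0],[0,0,0],[0,0,0]],"gripper":[5,5,5,5,5]}'
python3 c.py s5
```

```text
clock: 8.98
tcp_pos: [0.5288, 0.01, 0.2108]
tool_rot: [-0.173, 0.592, 0.776, 0.131]
force: [-1.5, -0.5, -3.7]
opening: 0.167
finger_force: 118.8
clock: 9.6
tcp_pos: [0.5345, -0.0103, 0.2497]
tool_rot: [-0.232, 0.58, 0.76, 0.177]
force: [0.1, -0.4, -2.7]
opening: 0.175
finger_force: 118.9
9.6 [ 0.5345487  -0.01025962  0.24970005] [ 0.09 -0.43 -2.72] [-0.51 -0.15  0.02] [-0.39  0.49  1.7   0.47  1.36 -0.85]
tool tilt 33.934471680304014 tip angle 33.33594603621684 r 0.19452010320664972 lat 2.5045574862062048e-05
cover plane deg 33.79330827394423 0.0024416109320069307 8299 8292 0.0010859456778541394
```

```bash
python3 -m pendant '{"dp":[[0,0,-15],[0,0,-10],[0,0,-5],[0,0,0],[0,0,0]],"twist":[[0,3,0],[0,2,0],[0,1,0],[0,0,0],[0,0,0]],"gripper":[5,5,5,5,5]}' 120
python3 -m pendant '{"dp":[[0,0,0],[0,0,0],[0,0,0],[0,0,0],[0,0,0]],"twist":[[0,0,0],[0,0,0],[0,0,0],[0,0,0],[0,0,0]],"gripper":[5,5,5,5,5]}' 120
python3 c.py s6
```

```text
clock: 10.28
tcp_pos: [0.5394, -0.0272, 0.2744]
tool_rot: [-0.272, 0.57, 0.747, 0.207]
force: [-0.1, -0.0, -2.7]
opening: 0.171
finger_force: 118.9
clock: 10.9
tcp_pos: [0.5394, -0.0275, 0.2748]
tool_rot: [-0.272, 0.57, 0.747, 0.207]
force: [-0.6, 2.3, -2.1]
opening: 0.174
finger_force: 118.9
10.9 [ 0.53940968 -0.02749411  0.27475683] [-0.65  2.26 -2.12] [-0.1  -0.03  0.05] [-0.45  0.53  1.63  0.51  1.5  -0.89]
tool tilt 40.01372967174743 tip angle 39.47624240869419 r 0.1944281295564287 lat 0.0001805413164725142
cover plane deg 39.95471390314933 0.002357100345022344 8505 8481 0.0011660772622343026
```

View pics/s6.png

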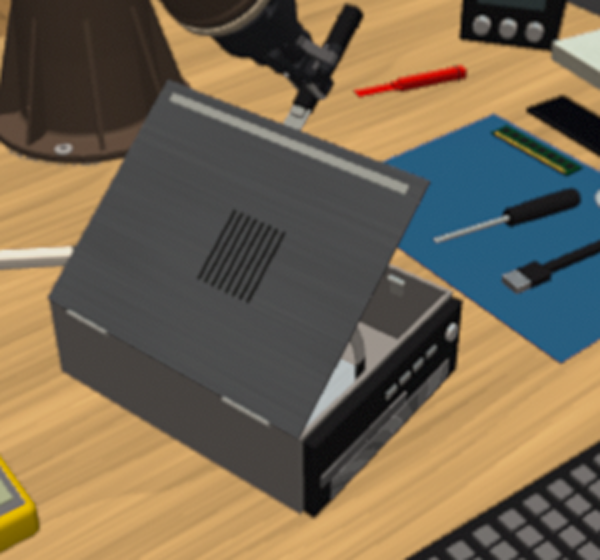

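The cover stands at 40.0° on the blade. The stay's dark band is at the rim at crop (360,365), and the other tools haven't moved. Handing in.

```bash
python3 -c "
from rig import robot
print(robot.hand_in())"
```

```text
the job is handed in; nothing more can be done
None
```

The cover is off its catches and held open at about 40°, carried only by the pry bar in the grip; the job was handed in at about 11 s on the robot's clock, and no verdict came back.

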